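# Pin the hinge of a cake-cutting ring

## Robot

A 6-joint arm with a two-finger parallel gripper is mounted at the origin on the work surface. World frame = base frame: x ahead of the robot, y to its left, z up, the work surface at z = 0. Lengths are in m, angles in rad, forces in N, time in s.
With the tool pointing down it reaches from about 0.425 to 0.95 m from the base axis. Payload 3.5 kg.
Tool frame: the origin (TCP) lies on the centre line of the jaws, within the pads' length; the fingertips stand 17 mm ahead of it and the grasp point (between the pads) lies 2 mm behind it; z points along the fingers, y is the line along which they close (so a half turn about z gives the same grasp; the last joint's range is limited). The gripper opens to 85 mm and grips with 20 to 120 N. Pads are 22 mm wide; open, the fingers measure 114 mm over their backs; the gripper's body (76 mm by 85 mm) begins 54 mm behind the grasp point. The pads swing forward as they close: fully open they stand 13 mm farther back than shut.
Start: joints at [0.994, 0.286, 1.577, -0, 1.279, -0.15], TCP at [0.279, 0.614, 0.248] pointing down, gripper open.
Joint ranges: [-2.77, 2.77], [-0.9, 2.22], [0.21, 2.48], [-1.53, 4.67], [0.24, 2.81], [-2.84, 2.84]. Speed limits (rad/s): [2.79, 2.79, 3.14, 3.14, 3.14, 3.14].

## Interface

Orientations are given as a unit quaternion [x, y, z, w].
In Python, from plant import ctrl gives the robot as it stands. The module is installed in compiled form; this text tells all that it offers.
- The arm moves only by the tool drive_tool, never from a script. Its argument "moves" is a list of rows, each a list of 3 entries, a list of its own where there are three numbers: the turn, a rotation vector about the tool's x, y, z in rad, then the shift along the tool's x, y, z in m, then the finger opening in m, from 0 to 0.0854. A call has 1 to 5 rows; each row shifts and turns the commanded pose from where the row before left it, along the tool's axes as they then stand; what a row does not reach is not made up. A row lasts 1/8 s, in which the tool goes at most 62.5 mm and 10.7 degrees, less where a joint would pass 70% of its speed; a pose out of reach is approached as far as the arm can. A call with a gripper value outside its range is refused whole. The fingers move at their own pace and stop on an object; "grip_force" is the grip in N (left out, the last holds). Time passes only in rows, so rows that do not move let the fingers close. It gives the time, the measured TCP pose, the force, the opening and the grip force at its end, in the units of the state.
- ctrl.get_state(): the state, without advancing time (a new reading comes with each control period).
- ctrl.read_camera(name): name is "side" or "top" or "wrist"; returns a dict with "image" (384x512x3 uint8, red, green, blue), "fx", "fy", "cx", "cy" (pixels), "dist" ([k1, k2, p1, p2, k3] as OpenCV has them; the pictures are not rectified), "R" (3x3) and "t" (3): a world point X has camera coordinates R X + t. Camera axes: x right, y down, z forward; pixel columns grow to the right and rows downward; lengths in m; the calibration is good to about 2 mm. A picture is of the moment at which its call begins. There is no depth.
- ctrl.sign_off(): hands the job in; it is judged then, once.
The state is a dict: "time": time; "qpos": joint angles; "dq": joint speeds; "joint_efforts": joint torques, N m; "eef_pos": TCP position; "tcp_rot": TCP orientation; "contact_force": force on the tool from outside, world axes, zero at the start; "wrist_torque": the same for the moment, N m; "opening": opening from 0.0 (shut) to 1.0 (fully open); "finger_force": force on a finger pad.
Only numpy, scipy, OpenCV 4.12 (cv2) and the standard library are available. Lean on these libraries where they do the work, as an engineer would, in place of code of your own. Each camera call takes 0.05 s, during which the arm holds its last target. There are 200 camera calls.

## Task

Join the two halves of the cake-cutting ring: slide the loose half along the worktop to the screwed-down half until its hinge eye seats fully between the two knuckles, and only then push the hinge pin from the rack down through all three until its head sits flush on the top knuckle. The exact place of the hinge bracket is not known, so feel for the seat, gently: pushing the eye with more than 15 N or the pin with more than 25 N cracks the castings. Keep the loose half flat, leave everything else where it is, and let go at the end.

Things in the scene. Friction and masses are not known exactly. Their poses are not given: they have to be found in the camera images.
- fixed_half: Half of an aluminium ring (outer radius 88 mm, wall 8 mm, 50 mm high) screwed to the worktop, curving round its own +x side. Origin: ring centre at worktop height; z up; the loose half belongs on the -x side. Beside its +y end a hinge bracket, clamped somewhere along a slot in x, carries two round knuckles one above the other, open to -x. It does not give.
- fork_mid (a point): Mid-slot point at (0, 105, 67) mm in fixed_half, at upper-knuckle top height. The vertical bore axis has this y but an unmeasured x, anywhere from -14 to +14 mm from here (fixed_half's x). Knuckles: outer diameter 26, bore 13, lower 3 to 23, upper 49 to 67 mm up. A V seat between them, 25 to 47 mm up, stops the eye pushed along +x and centres it in line with the bores.
- grip_ball (a joint): How far (m) a spring ball inside the lower knuckle's bore, 17 mm above the worktop, is pushed aside: about 0 with an empty bore, about 1 mm or more with the pin through. It grips the pin: it is met when the pin has about 16 mm still to go, and from there pushing takes about 2 to 6 N.
- loose_half: The other half ring, loose, 0.3 to 0.5 kg, flat on the worktop: outer radius 88 mm, wall 8 mm, 50 mm high, curving round its own -x side from 100 to 260 degrees. Origin: its ring centre, at worktop height; z up. Joined, its axes are parallel to those of fixed_half. A small arm at its +y end carries the hinge eye.
- loose_eye (a point): Centre of the upper mouth of the hinge eye of the loose half, 46 mm above the worktop, at (0, 105) mm in loose_half's frame. The eye is 20 mm high (26 to 46 mm up), outer diameter 26 mm, vertical bore 13 mm.
- loose_grip (a point): Point on the top edge (50 mm up) of the loose half's wall, in the middle of its 8 mm thickness, 134 degrees round from loose_half's x axis about its origin: a good place to pinch the wall from above, the fingers closing along the radius.
- pin: Steel hinge pin in one of the rack's three holes: straight cylindrical head 18 mm wide, 40 mm high, with three dark grooves; shaft below it 10 mm in diameter, 62 mm long, its last 10 mm tapering to 6 mm. 0.12 kg. Origin: on the axis at the head's underside; z up. In the rack the underside is 72 mm above the worktop; fully home it rests on the upper knuckle, 67 mm up.
- pin_rack: Fixed wooden block 160 x 60 x 72 mm with three holes (16 mm wide, 68 mm deep) at -52, 0 and +52 mm along its long x axis. Origin: centre of its underside. It holds the pin, the probe and the tester in any order.
- probe: Thermometer with a flat disc head 40 mm wide, in the rack; leave alone.
- tester: Cake tester with a wooden ball head 26 mm wide, in the rack; leave alone.
- cutter: Round pastry cutter, 48 mm wide, 30 mm high, inside the fixed half ring; leave alone.
- spatula: Spatula 250 mm long lying on the right; leave alone.
- jar: Glass jar 60 mm wide, 85 mm high; leave alone.
- cup: White mug 84 mm wide, 90 mm high; leave alone.
- extract: Small amber bottle 48 mm wide, 130 mm high; leave alone.

How it is judged:
On the way:
1. the eye of the loose half has been brought to the hinge bracket, and the pin is not yet there (x of loose_eye in the frame of fixed_half between -0.017 and 0.017 m and y of loose_eye in the frame of fixed_half between 0.099 and 0.111 m and horizontal distance between pin and loose_eye above 0.03 m), for 0.2 s.
At the end, for the whole second after the job is handed in: Pin upright (0.1 rad) through all three, ball pushed aside over 0.5 mm, head at most 2 mm above the upper knuckle, within 5 mm of the eye's axis; eye between the knuckles (x within 17 mm of 0, y within 6 mm of 105 mm in fixed_half); loose half flat; all still, released; others within 25 mm (value of joint grip_ball above 0.0005 m and height (world z) of pin below 0.069 m and angle between pin's own z axis and vertical below 0.1 rad and horizontal distance between pin and loose_eye below 0.005 m and x of loose_eye in the frame of fixed_half between -0.017 and 0.017 m and y of loose_eye in the frame of fixed_half between 0.099 and 0.111 m and angle between loose_half's own z axis and vertical below 0.05 rad and height (world z) of loose_half below 0.004 m and linear speed of each of pin, loose_half below 0.01 m/s and distance of fixed_half from where it was at the start of the episode below 0.002 m and distance of each of probe, tester, cutter, spatula, jar, cup, extract from where it was at the start of the episode below 0.025 m); the robot touches nothing.
It fails at once if the loose half is pushed into the fixed half harder than 15 N (22 N summed over both flanks of the V) (contact force between loose_half and fixed_half above 22 N).
It fails at once if the pin is pushed against the fixed half harder than 25 N (35 N of summed contact, the ball's sideways grip included) (contact force between pin and fixed_half above 35 N).
It fails at once if the pin is pushed against the loose half harder than 25 N (35 N of summed contact, the ball's sideways grip included) (contact force between pin and loose_half above 35 N).
It fails at once if the loose half is lifted more than 20 mm off the worktop or tipped (height (world z) of loose_half above 0.02 m or angle between loose_half's own z axis and vertical above 0.25 rad).
It fails at once if a bystander is moved more than 25 mm (distance of any of probe, tester, cutter, spatula, jar, cup, extract from where it was at the start of the episode above 0.025 m).
It also fails if it takes over 72 s, if anything falls off the work surface, if the arm or the gripper's body presses on something with over 40 N, if the wrist force passes 120 N, or if a joint passes its speed limit or range.

## Working session

There is one attempt and no reset: what is moved stays moved. The work goes in short steps, Python scripts to look and compute and a tool call to move; the robot and the scene stay as the last step left them, time stands still between calls to the robot, and variables do not carry over. Pictures are saved under pics/ and viewed, at most 10 in all, crops included, and the job is handed in when it is done.

Besides the shell and the picture viewer there is one more tool, called after ">>>" by a JSON object that holds its "op" and its "data", one argument or row to a line. drive_tool: Moves the arm, as the interface text tells. Its arguments: {"type":"object","properties":{"moves":{"type":"array","items":{"type":"array"}},"grip_force":{"type":"number"}},"required":["moves"]}

```bash
mkdir -p pics
python3 - <<'E'
from plant import ctrl
import cv2,json
s=ctrl.get_state();print(s)
for n in("top","side"):
    c=ctrl.read_camera(n);cv2.imwrite(f"pics/{n}0.png",cv2.resize(c["image"][:,:,::-1],(800,600),interpolation=cv2.INTER_CUBIC))
    print(n,c["fx"],c["cx"],c["cy"],c["dist"],c["R"],c["t"])
E
```

```text
{'time': 0.0, 'qpos': array([ 9.93976657e-01,  2.87186176e-01,  1.57816458e+00, -1.08977857e-05,
        1.27860032e+00, -1.50022523e-01]), 'dq': array([-0.0002938 , -0.00012029, -0.00073336, -0.00149973, -0.00083313,
       -0.00157219]), 'joint_efforts': array([ 4.10802149e-04, -4.05977726e+01, -2.92630291e+01, -6.61095669e-05,
        5.70499702e-03,  6.68817854e-07]), 'eef_pos': array([0.27907249, 0.61393562, 0.24694018]), 'tcp_rot': array([ 2.11780913e-01,  9.77316456e-01, -1.10404713e-03, -4.14303680e-04]), 'contact_force': array([1.12095274, 0.32267023, 0.16920944]), 'wrist_torque': array([ 0.04860631, -0.02198678, -0.02086069]), 'finger_force': 0.0, 'opening': 0.9965105872566072}
top 379.96250187236546 256.0733739233678 189.8350234283699 [-0.0361756  0.         0.         0.         0.       ] [[-0.01272579 -0.9996784   0.02193515]
 [-0.98178257  0.00833279 -0.18982503]
 [ 0.1895812  -0.02395122 -0.98157287]] [-0.0114365   0.5825193   1.09740719]
side 400.15137156706675 252.52614583896695 199.90124073012763 [-0.14007156  0.          0.          0.          0.        ] [[-0.9990108  -0.0399744  -0.01948011]
 [-0.00636387  0.5620792  -0.82705893]
 [ 0.04401055 -0.82611684 -0.56177758]] [0.57636132 0.06028936 1.00775244]
```

View pics/top0.png

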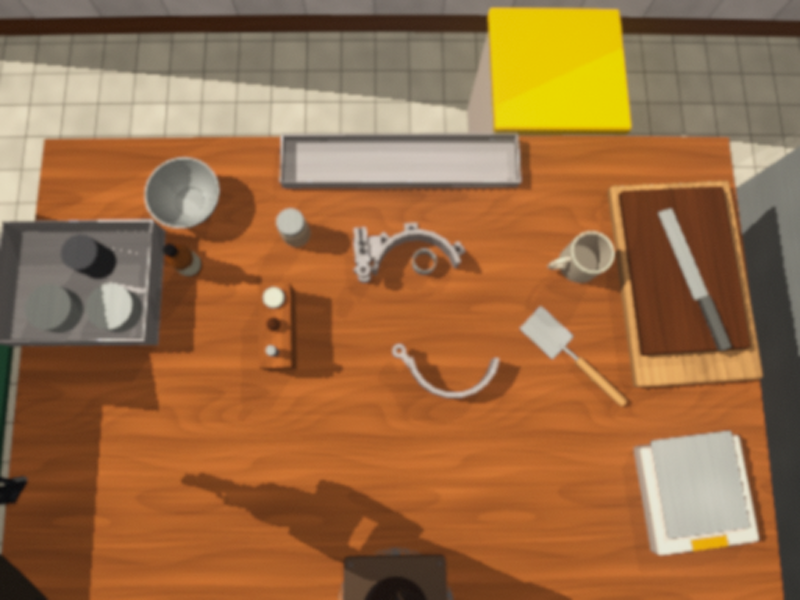

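View pics/side0.png

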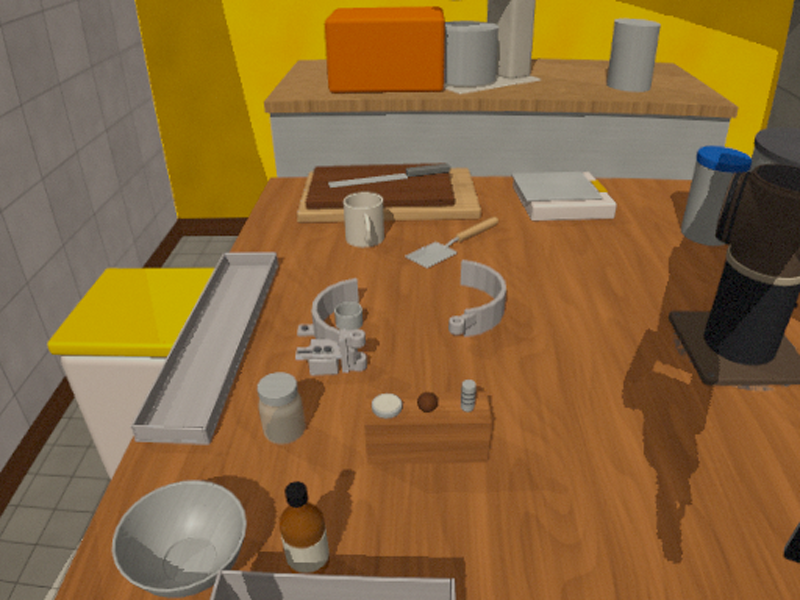

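Top view: fixed half around (415,245), bracket at (363,255), loose half below with its eye at (400,350), pin (grooved) at (271,351) in the rack's robot-side hole. I'll enlarge both views.

```bash
cat > h.py <<'E'
import numpy as np,cv2
from plant import ctrl
from scipy.optimize import least_squares
def K(c): return np.array([[c["fx"],0,c["cx"]],[0,c["fy"],c["cy"]],[0,0,1.]])
def ray(c,uv):
    p=cv2.undistortPoints(np.array([[uv]],float),K(c),np.array(c["dist"]))[0,0]
    d=c["R"].T@np.array([p[0],p[1],1]);o=-c["R"].T@c["t"];return o,d
def atz(c,uv,z):
    o,d=ray(c,uv);return o+d*(z-o[2])/d[2]
def proj(c,X):
    return cv2.projectPoints(np.array(X,float).reshape(-1,3),cv2.Rodrigues(c["R"])[0],np.array(c["t"],float),K(c),np.array(c["dist"]))[0][:,0]
def crop(c,name,u0,v0,u1,v1,s):
    cv2.imwrite(name,cv2.resize(c["image"][v0:v1,u0:u1,::-1],None,fx=s,fy=s,interpolation=cv2.INTER_CUBIC))
E
python3 - <<'E'
from h import *
c=ctrl.read_camera("top");crop(c,"pics/t1.png",160,136,330,260,4.7)
d=ctrl.read_camera("side");crop(d,"pics/s1.png",180,160,340,280,5)
E
```

```text
(no output)
```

View pics/t1.png

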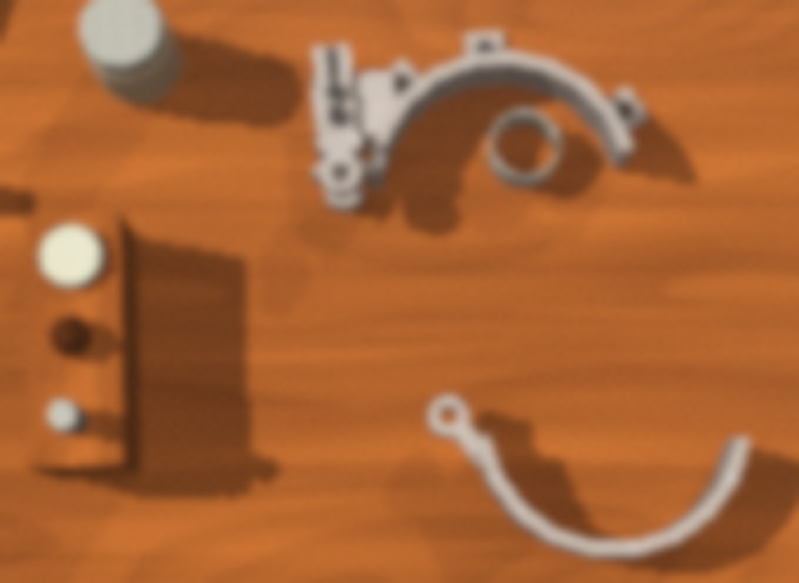

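View pics/s1.png

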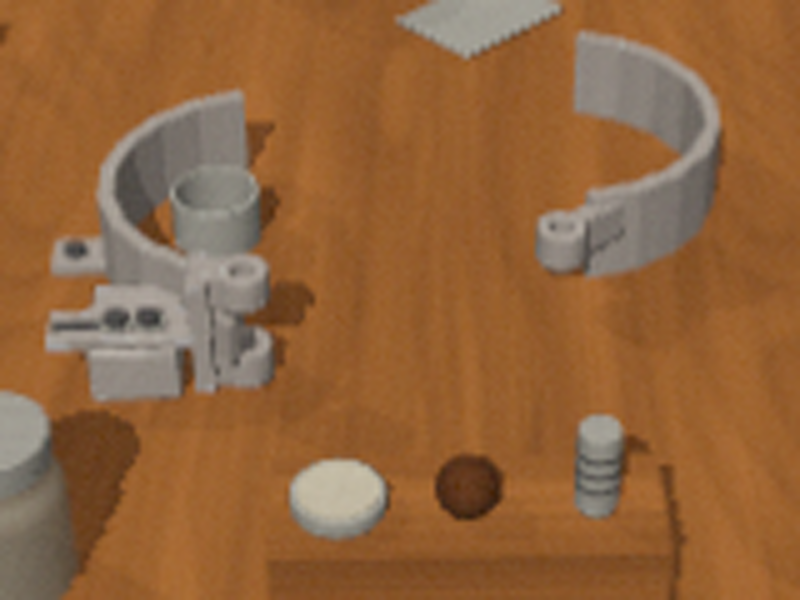

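Run:
```python
from h import *
T=ctrl.read_camera("top");S=ctrl.read_camera("side")
t=lambda x,y:(160+(x+.5)/4.7-.5,136+(y+.5)/4.7-.5)
s=lambda x,y:(180+(x+.5)/5-.5,160+(y+.5)/5-.5)
def both(n,a,b,z):
    A=atz(T,t(*a),z);B=atz(S,s(*b),z)
    o1,d1=ray(T,t(*a));o2,d2=ray(S,s(*b))
    r=least_squares(lambda X:np.r_[proj(T,X)[0]-t(*a),proj(S,X)[0]-s(*b)],A)
    print(n,A[:2].round(4),B[:2].round(4),"tri",r.x.round(4),r.fun.round(2));return (A+B)/2
both("knuckle",(341,172),(243,270),.067)
both("eye",(449,414),(563,227),.046)
both("pin top",(63,413),(601,428),.112)
both("probe",(71,255),(338,490),.1)
def circ(n,pts,f,c):
    P=np.array([atz(c,f(*p),.05)[:2] for p in pts])
    r=least_squares(lambda q:np.hypot(*(P-q).T)-.084,P.mean(0)+[0.01,0])
    q=r.x;print(n,q.round(4),np.degrees(np.arctan2(*(P-q).T[::-1])).round(1),(r.fun*1e3).round(1))
circ("fixT",[(627,143),(600,105),(550,72),(500,62),(450,75),(415,105),(392,140)],t,T)
circ("looT",[(740,443),(715,495),(670,535),(610,549),(550,528),(510,488),(480,440)],t,T)
circ("fixS",[(242,95),(190,108),(145,130),(112,165),(106,200),(125,230),(190,256)],s,S)
circ("looS",[(580,38),(640,52),(690,85),(712,125),(700,155),(660,178),(592,197)],s,S)
print([atz(T,t(*p),.072)[:2].round(4) for p in [(123,225),(130,468),(35,465)]])
print([atz(S,s(*p),.072)[:2].round(4) for p in [(270,557),(670,557),(665,467)]])
```

```text
knuckle [0.6352 0.0544] [0.6313 0.0564] tri [0.633  0.0545 0.066 ] [-0.03  0.8  -0.61 -0.14]
eye [ 0.4805 -0.0137] [ 0.4759 -0.0112] tri [ 0.4778 -0.0134  0.0449] [-0.12  0.94 -0.79 -0.13]
pin top [0.4766 0.22  ] [0.473  0.2212] tri [0.4741 0.2204 0.1115] [-0.13  0.9  -0.62 -0.1 ]
probe [0.5758 0.2201] [0.5755 0.2456] tri [0.5779 0.224  0.0804] [-0.04  0.57 -0.38 -0.08]
fixT [ 0.6282 -0.0546] [-69.5 -48.  -20.2   2.8  26.1  47.3  66.9] [-0.1 -1.3 -0.6  1.5  1.3 -1.1 -1.2]
looT [ 0.4794 -0.118 ] [-103.7 -129.4 -156.   177.5  150.2  125.2  100.7] [-0.1 -1.   0.9  1.8 -0.8 -3.   2.3]
fixS [ 0.6289 -0.0514] [-75.5 -53.9 -31.7  -5.9  16.5  36.8  65.9] [-0.5 -1.4 -0.8  0.3  1.7  1.5 -3.7]
looS [ 0.4754 -0.1152] [-101.7 -127.3 -158.4  171.9  150.5  128.6  100.4] [ 0.6  0.1 -2.   1.   1.7 -1.4  0. ]
[array([0.6004, 0.193 ]), array([0.4462, 0.1853]), array([0.4486, 0.2443])]
[array([0.6026, 0.2544]), array([0.4455, 0.2519]), array([0.4433, 0.199 ])]
```

Crops: fork bore at top (341,172)/side (243,270), eye bore at (449,414)/(563,227), pin head at (63,413)/(601,428), and the ring arcs as fitted. That is good to a few mm, so I'm moving over the loose half for a close look.

>>> {"op": "drive_tool", "data": {
  "moves": [
    [[0,0,0],[-0.0464,-0.036,0],0.06],
    [[0,0,0],[-0.0464,-0.036,0],0.06],
    [[0,0,0],[-0.0464,-0.036,0],0.06],
    [[0,0,0],[-0.0464,-0.036,0],0.06],
    [[0,0,0],[-0.0464,-0.036,0],0.06]
  ]
}}

```text
time: 0.92
eef_pos: [0.4166, 0.3529, 0.2485]
tcp_rot: [0.212, 0.977, 0.0, 0.0]
contact_force: [0.4, -0.1, -0.2]
opening: 0.7
finger_force: 0.0
```

>>> {"op": "drive_tool", "data": {
  "moves": [
    [[0,0,0],[-0.0464,-0.036,0],0.06],
    [[0,0,0],[-0.0464,-0.036,0],0.06],
    [[0,0,0],[-0.021,-0.0557,0],0.06],
    [[0,0,0],[-0.021,-0.0557,0],0.06],
    [[0,0,0],[-0.021,-0.0557,0],0.06]
  ]
}}

```text
time: 1.55
eef_pos: [0.4586, 0.0706, 0.2485]
tcp_rot: [0.212, 0.977, 0.0, 0.0]
contact_force: [1.3, 0.6, -0.7]
opening: 0.7
finger_force: 0.0
```

>>> {"op": "drive_tool", "data": {
  "moves": [
    [[0,0,0],[-0.021,-0.0557,0],0.06],
    [[0,0,0],[-0.021,-0.0557,0],0.06],
    [[0,0,0.178],[0,0,0],0.06],
    [[0,0,0.178],[0,0,0],0.06],
    [[0,0,0.178],[0,0,0],0.06]
  ]
}}

```text
time: 2.17
eef_pos: [0.4509, -0.0468, 0.2484]
tcp_rot: [0.465, 0.885, 0.0, 0.0]
contact_force: [-0.2, 0.3, -0.9]
opening: 0.701
finger_force: 0.0
```

>>> {"op": "drive_tool", "data": {
  "moves": [
    [[0,0,0.178],[0,0,0],0.06],
    [[0,0,0.178],[0,0,0],0.06],
    [[0,0,0.178],[0,0,0],0.06],
    [[0,0,0.178],[0,0,0],0.06],
    [[0,0,0.178],[0,0,0],0.06]
  ]
}}

```text
time: 2.8
eef_pos: [0.451, -0.0464, 0.2484]
tcp_rot: [0.801, 0.599, 0.0, 0.0]
contact_force: [-0.5, 0.4, -0.0]
opening: 0.703
finger_force: 0.0
```

>>> {"op": "drive_tool", "data": {
  "moves": [
    [[0,0,0.178],[0,0,0],0.06],
    [[0,0,0.178],[0,0,0],0.06],
    [[0,0,0.178],[0,0,0],0.06],
    [[0,0,0.178],[0,0,0],0.06],
    [[0,0,0],[0,0,0],0.06]
  ]
}}

```text
time: 3.42
eef_pos: [0.451, -0.0464, 0.2484]
tcp_rot: [0.958, 0.286, 0.0, 0.0]
contact_force: [0.0, 0.2, -0.6]
opening: 0.705
finger_force: 0.0
```

Run:
```python
from h import *
s=ctrl.get_state();print(s["qpos"].round(3),s["eef_pos"],s["tcp_rot"],s["contact_force"])
c=ctrl.read_camera("wrist");np.save("w.npy",c,allow_pickle=True)
cv2.imwrite("pics/w1.png",cv2.resize(c["image"][:,:,::-1],(800,600),interpolation=cv2.INTER_CUBIC))
```

```text
[-0.327 -0.223  2.099  0.     1.265  0.663] [ 0.45097881 -0.04637026  0.24839757] [9.58126431e-01 2.86345478e-01 7.94752769e-05 5.24570706e-05] [ 0.03326167  0.16014598 -0.63778324]
```

View pics/w1.png

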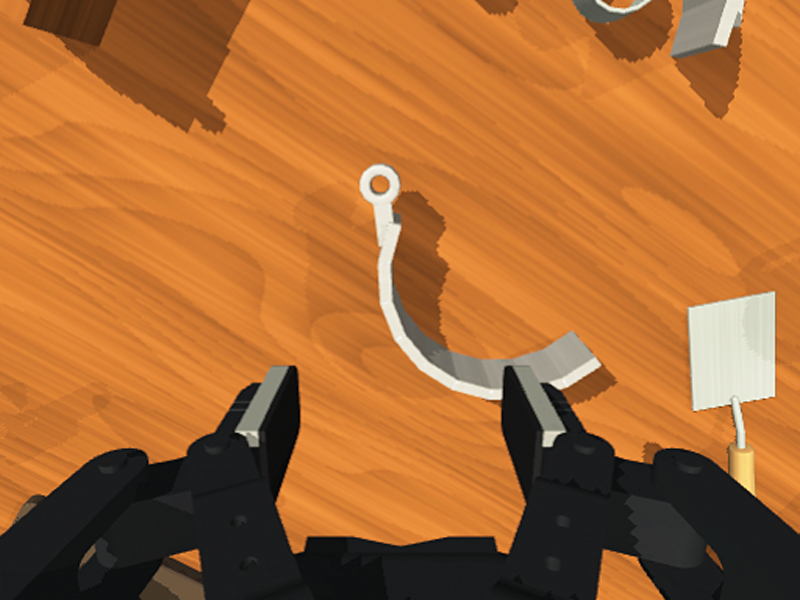

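Wrist view: eye bore at (380,184), wall's top edge running from (393,228) through (388,300), (420,362) and (500,392) to (597,367).

Run:
```python
from h import *
c=np.load("w.npy",allow_pickle=True).item();f=512/800
print(-c["R"].T@c["t"],c["R"][2])
n=lambda p:((p[0]+.5)*f-.5,(p[1]+.5)*f-.5)
e=atz(c,n((380,184)),.046)
P=np.array([atz(c,n(p),.05)[:2] for p in [(385,262),(386,300),(397,335),(420,362),(455,384)]])
r=least_squares(lambda q:np.r_[np.hypot(*(P-q[:2]).T)-.084,np.hypot(*(e[:2]-q[:2]))-.105],[.477,-.117])
q=r.x;v=e[:2]-q;y=np.arctan2(v[1],v[0])-np.pi/2
print("eye",e,"ctr",q,"yaw",np.degrees(y),(r.fun*1e3).round(1))
print("angles",(np.degrees(np.arctan2(*(P-q).T[::-1]))-np.degrees(y)).round(1))
for a in(120,124,128,134):
    t=np.radians(a)+y;print(a,q+.084*np.array([np.cos(t),np.sin(t)]),np.degrees(t))
```

```text
[ 0.51248924 -0.00556483  0.3747626 ] [-0.24204502 -0.15885616 -0.95717236]
eye [ 0.48018171 -0.01149856  0.046     ] ctr [ 0.47660454 -0.11643891] yaw -1.9523234734846011 [-0.3 -0.3  0.9 -0.1 -0.4  0. ]
angles [ 117.5  135.2  152.9  170.2 -169.4]
120 [ 0.43710723 -0.04230416] 118.04767652651539
124 [ 0.43203206 -0.04523994] 122.04767652651539
128 [ 0.42717405 -0.04852259] 126.0476765265154
134 [ 0.42034565 -0.05406154] 132.0476765265154
```

>>> {"op": "drive_tool", "data": {
  "moves": [
    [[0,0,0.023],[0,0,0],0.05],
    [[0,0,0],[-0.0155,-0.0111,0],0.05],
    [[0,0,0],[0,0,0.06],0.05],
    [[0,0,0],[0,0,0.06],0.05],
    [[0,0,0],[0,0,0.03],0.05]
  ]
}}

```text
time: 4.1
eef_pos: [0.4299, -0.0444, 0.0951]
tcp_rot: [0.962, 0.275, -0.002, -0.001]
contact_force: [-0.3, 0.2, 0.6]
opening: 0.584
finger_force: 0.0
```

>>> {"op": "drive_tool", "data": {
  "moves": [
    [[0,0,0],[0,0,0.03],0.05],
    [[0,0,0],[0,0,0.02],0.05],
    [[0,0,0],[0,0,0.01],0.05],
    [[0,0,0],[0,0,0],0.05]
  ]
}}

```text
time: 4.6
eef_pos: [0.4318, -0.0451, 0.038]
tcp_rot: [0.962, 0.274, -0.0, -0.0]
contact_force: [-0.6, -0.9, -0.4]
opening: 0.584
finger_force: 0.0
```

>>> {"op": "drive_tool", "data": {
  "moves": [
    [[0,0,0],[0,0,0],0.02],
    [[0,0,0],[0,0,0],0.0],
    [[0,0,0],[0,0,0],0.0],
    [[0,0,0],[0,0,0],0.0],
    [[0,0,0],[0,0,0],0.0]
  ],
  "grip_force": 30
}}

```text
time: 5.22
eef_pos: [0.433, -0.0455, 0.0393]
tcp_rot: [0.962, 0.274, 0.001, 0.001]
contact_force: [0.3, -0.9, 5.7]
opening: 0.091
finger_force: 31.1
```

Run:
```python
from h import *
s=ctrl.get_state();print(s)
c=ctrl.read_camera("wrist");np.save("w.npy",c,allow_pickle=True)
cv2.imwrite("pics/w2.png",cv2.resize(c["image"][:,:,::-1],(800,600),interpolation=cv2.INTER_CUBIC))
```

```text
{'time': 5.225, 'qpos': array([-3.38643146e-01,  5.42651824e-02,  2.28087989e+00,  2.75238087e-05,
        8.04190492e-01,  6.76678048e-01]), 'dq': array([-1.45418906e-03,  8.25777404e-04,  6.00273747e-04,  3.14397666e-04,
       -3.92829662e-05, -1.07397005e-03]), 'joint_efforts': array([  0.50794445, -21.26749098, -18.91986787,   0.03099802,
         0.11797097,  -0.10988863]), 'eef_pos': array([ 0.43301153, -0.04553099,  0.03927035]), 'tcp_rot': array([9.61680216e-01, 2.74171275e-01, 9.26600307e-04, 6.44297514e-04]), 'contact_force': array([ 0.34295839, -0.90993444,  5.74793567]), 'wrist_torque': array([-0.12057094, -0.06886406, -0.10630969]), 'finger_force': 31.14733135140341, 'opening': 0.09099350777624811}
```

View pics/w2.png

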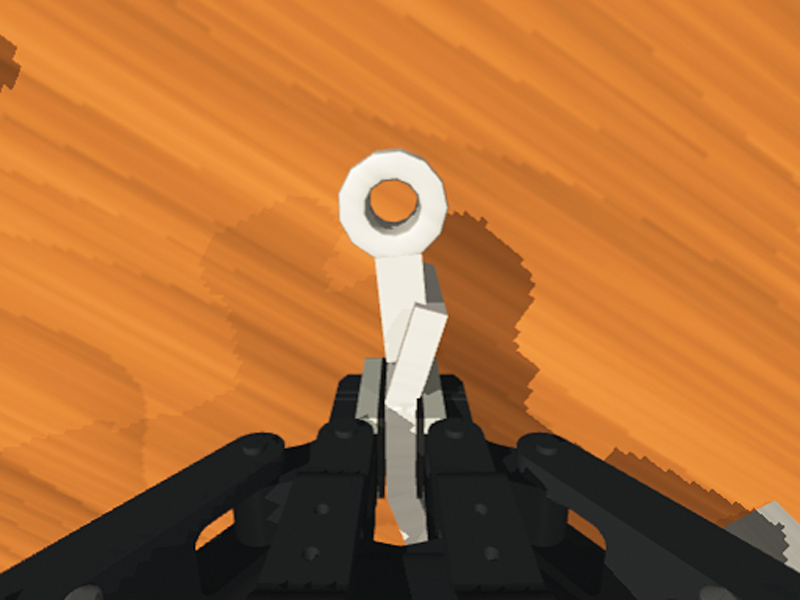

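Wall pinched well; eye bore at (393,203). Sliding to just before the fork.

>>> {"op": "drive_tool", "data": {
  "moves": [
    [[0,0,0],[0,0,-0.0012],0.0],
    [[0,0,0],[0.006,0,0],0.0],
    [[0,0,0],[0.014,-0.0005,0],0.0],
    [[0,0,0],[0.02,-0.0006,0],0.0],
    [[0,0,0],[0.02,-0.0006,0],0.0]
  ]
}}

```text
time: 5.9
eef_pos: [0.4808, -0.0122, 0.0393]
tcp_rot: [0.962, 0.274, -0.003, -0.0]
contact_force: [-5.9, -5.2, 8.1]
opening: 0.091
finger_force: 31.9
```

>>> {"op": "drive_tool", "data": {
  "moves": [
    [[0,0,0],[0.02,-0.0006,0],0.0],
    [[0,0,0],[0.02,-0.0006,0],0.0],
    [[0,0,0],[0.014,-0.0005,0],0.0],
    [[0,0,0],[0.006,0,0],0.0],
    [[0,0,0],[0,0,0],0.0]
  ]
}}

```text
time: 6.52
eef_pos: [0.5314, 0.0212, 0.0393]
tcp_rot: [0.962, 0.274, -0.001, -0.0]
contact_force: [-2.5, -1.7, 3.9]
opening: 0.089
finger_force: 32.2
```

Run:
```python
from h import *
s=ctrl.get_state();print(s["eef_pos"],s["contact_force"],s["opening"])
c=ctrl.read_camera("wrist");np.save("w.npy",c,allow_pickle=True)
cv2.imwrite("pics/w3.png",cv2.resize(c["image"][:,:,::-1],(800,600),interpolation=cv2.INTER_CUBIC))
```

```text
[0.53143093 0.02116655 0.03930396] [-2.49257607 -1.71363411  3.91739809] 0.08943265674861385
```

View pics/w3.png

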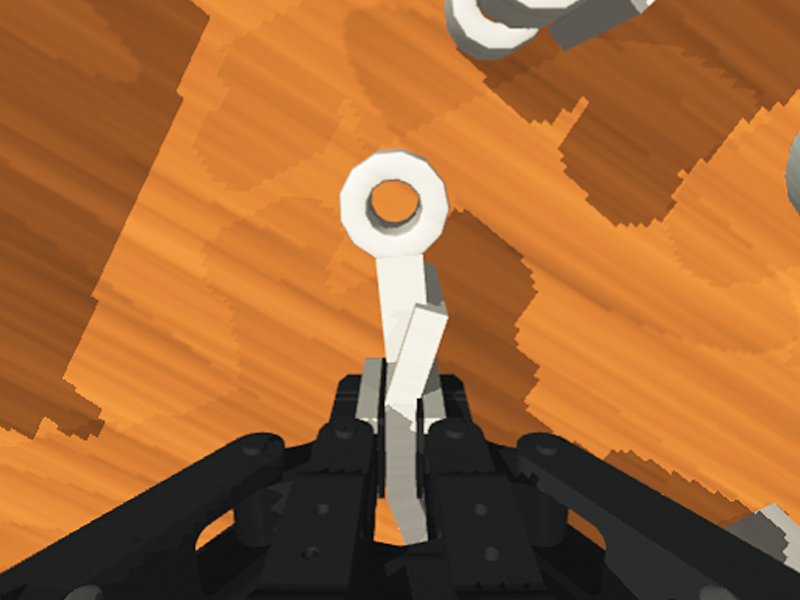

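Run:
```python
from h import *
T=ctrl.read_camera("top")
t=lambda x,y:(160+(x+.5)/4.7-.5,136+(y+.5)/4.7-.5)
s=lambda x,y:(180+(x+.5)/5-.5,160+(y+.5)/5-.5)
S=ctrl.read_camera("side")
for a,b,z in[((313,47),(322,130),.02),((350,45),(358,125),.02),((335,58),(340,120),.02)]:
    d=atz(T,t(*b),z)-atz(T,t(*a),z);print("edge",np.degrees(np.arctan2(d[1],d[0])),np.hypot(*d[:2]))
for a,b,z in[((47,327),(110,321),.03),((50,347),(95,345),.02)]:
    d=atz(S,s(*b),z)-atz(S,s(*a),z);print("edgeS",np.degrees(np.arctan2(d[1],d[0])),np.hypot(*d[:2]))
C=np.array([.6285,-.053])
for p in[(485,45),(627,107),(402,82)]:
    d=atz(T,t(*p),.008)[:2]-C;print("lug",np.degrees(np.arctan2(d[1],d[0])),np.hypot(*d))
c=np.load("w.npy",allow_pickle=True).item();f=512/800
n=lambda p:((p[0]+.5)*f-.5,(p[1]+.5)*f-.5)
print("eye",atz(c,n((394,204)),.046),"rim",[atz(c,n(p),.046)[:2].round(4) for p in[(394,151),(448,205),(394,258),(340,204)]])
print("lower knuckle rim",[atz(c,n(p),.023)[:2].round(4) for p in[(450,25),(487,48),(535,40)]],"up",[atz(c,n(p),.049)[:2].round(4) for p in[(480,12),(520,26),(560,20)]])
print("fork proj",proj(c,[.633,.0555,.023])/f,proj(c,[.633,.0555,.049])/f)
```

```text
edge -173.9216068880588 0.0587584964452175
edge -174.60859826922558 0.05662731627340816
edge -175.56284989098023 0.04377009559718091
edgeS -169.97561026647531 0.030974498050265288
edgeS -174.75199488222566 0.02221950394645015
lug 5.454361279128654 0.11080921787267232
lug -52.81138706893895 0.10825197430798837
lug 38.9025367789921 0.10815687959376448
eye [0.58000561 0.05344385 0.046     ] rim [array([0.59  , 0.0596]), array([0.5864, 0.0428]), array([0.5691, 0.0467]), array([0.5734, 0.064 ])]
lower knuckle rim [array([0.6224, 0.0636]), array([0.623 , 0.0527]), array([0.6308, 0.0435])] up [array([0.6225, 0.0591]), array([0.6247, 0.0508]), array([0.6298, 0.0445])]
fork proj [[500.69214346   3.46178256]] [[524.91331072 -27.7595266 ]]
```

Fixed half is yawed about +5.5° (loose −2°), so I turn the loose half 7.5°, line up y, then advance most of the way along fixed +x.

>>> {"op": "drive_tool", "data": {
  "moves": [
    [[0,0,-0.043],[0,0,-0.0008],0.0],
    [[0,0,-0.044],[0,0,0],0.0],
    [[0,0,-0.043],[0,0,0],0.0],
    [[0,0,0],[-0.0045,0.0067,0],0.0],
    [[0,0,0],[0,0,0],0.0]
  ]
}}

```text
time: 7.3
eef_pos: [0.5323, 0.0126, 0.0394]
tcp_rot: [0.942, 0.336, -0.001, -0.0]
contact_force: [-0.4, -1.2, -4.0]
opening: 0.092
finger_force: 32.7
```

>>> {"op": "drive_tool", "data": {
  "moves": [
    [[0,0,0],[0.005,0.0033,0],0.0],
    [[0,0,0],[0.01,0.0067,0],0.0],
    [[0,0,0],[0.01,0.0067,0],0.0],
    [[0,0,0],[0.004,0.0027,0],0.0],
    [[0,0,0],[0,0,0],0.0]
  ]
}}

```text
time: 7.92
eef_pos: [0.5682, 0.0165, 0.0401]
tcp_rot: [0.942, 0.336, 0.0, 0.0]
contact_force: [-0.5, -0.6, -3.9]
opening: 0.092
finger_force: 33.2
```

Run:
```python
from h import *
s=ctrl.get_state();print(s["eef_pos"],s["contact_force"],s["opening"])
c=ctrl.read_camera("wrist");np.save("w.npy",c,allow_pickle=True)
cv2.imwrite("pics/w4.png",cv2.resize(c["image"][:,:,::-1],(800,600),interpolation=cv2.INTER_CUBIC))
print(proj(c,[.634,.057,.067])*1.5625)
```

```text
[0.5681541  0.01650779 0.04007693] [-0.52901026 -0.58437202 -3.88575787] 0.09180255998054788
[[458.96117551 117.55370802]]
```

View pics/w4.png

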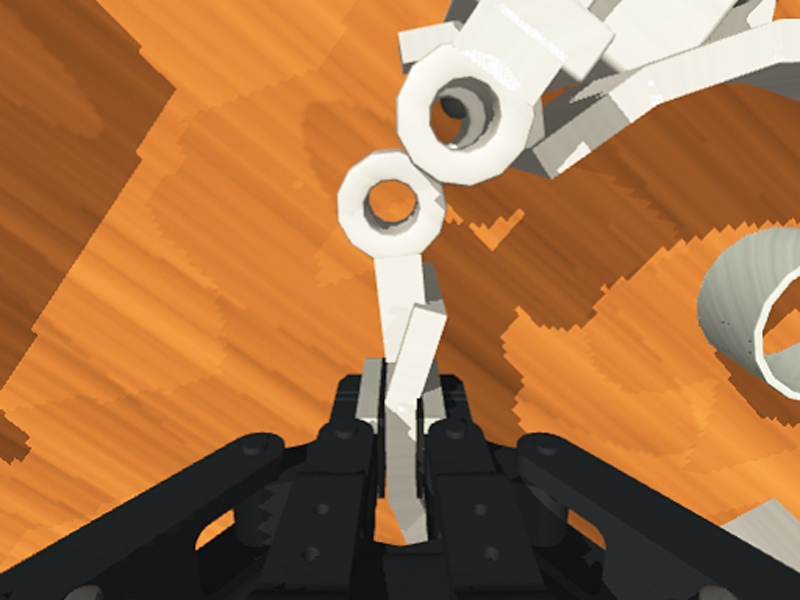

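Upper knuckle bore seen at (465,114), eye bore at (391,203), nicely ahead of the opening.

Run:
```python
from h import *
c=np.load("w.npy",allow_pickle=True).item();f=512/800
n=lambda p:((p[0]+.5)*f-.5,(p[1]+.5)*f-.5)
e=atz(c,n((391,204)),.047);k=atz(c,n((465,114)),.067);a=np.radians(5.5)
d=(k-e)[:2];print(e,k,d,"fixed frame",d@[np.cos(a),np.sin(a)],d@[-np.sin(a),np.cos(a)])
```

```text
[0.61168572 0.05540728 0.047     ] [0.635165   0.05662573 0.067     ] [0.02347928 0.00121845] fixed frame 0.023487972348965498 -0.0010375512444349387
```

>>> {"op": "drive_tool", "data": {
  "moves": [
    [[0,0,0],[0.0036,0.0036,0],0.0],
    [[0,0,0],[0.005,0.0033,0],0.0],
    [[0,0,0],[0.0033,0.0022,0],0.0],
    [[0,0,0],[0.0017,0.0011,0],0.0],
    [[0,0,0],[0,0,0],0.0]
  ]
}}

```text
time: 8.6
eef_pos: [0.5848, 0.0171, 0.0403]
tcp_rot: [0.942, 0.336, 0.0, 0.0]
contact_force: [0.2, 1.0, -4.9]
opening: 0.093
finger_force: 33.0
```

>>> {"op": "drive_tool", "data": {
  "moves": [
    [[0,0,0],[0.0012,0.0008,0],0.0],
    [[0,0,0],[0.0012,0.0008,0],0.0],
    [[0,0,0],[0,0,0],0.0]
  ]
}}

```text
time: 8.98
eef_pos: [0.5876, 0.0174, 0.0404]
tcp_rot: [0.942, 0.336, 0.0, 0.0]
contact_force: [-0.8, 0.2, -4.5]
opening: 0.092
finger_force: 32.9
```

>>> {"op": "drive_tool", "data": {
  "moves": [
    [[0,0,0],[0.0008,0.0006,0],0.0],
    [[0,0,0],[0.0008,0.0006,0],0.0],
    [[0,0,0],[0,0,0],0.0]
  ]
}}

```text
time: 9.35
eef_pos: [0.5896, 0.0175, 0.0404]
tcp_rot: [0.942, 0.336, 0.0, 0.0]
contact_force: [0.9, 0.1, -4.8]
opening: 0.091
finger_force: 32.9
```

>>> {"op": "drive_tool", "data": {
  "moves": [
    [[0,0,0],[0.0008,0.0006,0],0.0],
    [[0,0,0],[0,0,0],0.0]
  ]
}}

```text
time: 9.6
eef_pos: [0.5906, 0.0175, 0.0404]
tcp_rot: [0.942, 0.336, 0.0, 0.0]
contact_force: [-0.0, 0.1, -4.1]
opening: 0.09
finger_force: 32.9
```

>>> {"op": "drive_tool", "data": {
  "moves": [
    [[0,0,0],[0.0006,0.0004,0],0.0],
    [[0,0,0],[0,0,0],0.0]
  ]
}}

```text
time: 9.85
eef_pos: [0.5913, 0.0176, 0.0403]
tcp_rot: [0.942, 0.336, 0.0, 0.0]
contact_force: [-0.6, -0.6, -4.2]
opening: 0.092
finger_force: 32.8
```

>>> {"op": "drive_tool", "data": {
  "moves": [
    [[0,0,0],[0.0006,0.0004,0],0.0],
    [[0,0,0],[0,0,0],0.0]
  ]
}}

```text
time: 10.1
eef_pos: [0.592, 0.0176, 0.0403]
tcp_rot: [0.942, 0.336, 0.0, 0.0]
contact_force: [1.4, 0.1, -3.6]
opening: 0.091
finger_force: 32.8
```

>>> {"op": "drive_tool", "data": {
  "moves": [
    [[0,0,0],[0.0006,0.0004,0],0.0],
    [[0,0,0],[0,0,0],0.0]
  ]
}}

```text
time: 10.35
eef_pos: [0.5923, 0.0178, 0.0402]
tcp_rot: [0.942, 0.336, -0.0, -0.0]
contact_force: [-1.2, 0.8, -3.8]
opening: 0.091
finger_force: 33.1
```

>>> {"op": "drive_tool", "data": {
  "moves": [
    [[0,0,0],[0.0006,0.0004,0],0.0],
    [[0,0,0],[0,0,0],0.0]
  ]
}}

```text
time: 10.6
eef_pos: [0.5926, 0.018, 0.04]
tcp_rot: [0.942, 0.336, -0.001, -0.0]
contact_force: [-2.5, 0.6, -3.4]
opening: 0.091
finger_force: 33.7
```

>>> {"op": "drive_tool", "data": {
  "moves": [
    [[0,0,0],[0.0006,0.0004,0],0.0],
    [[0,0,0],[0,0,0],0.0]
  ]
}}

```text
time: 10.85
eef_pos: [0.5929, 0.018, 0.0399]
tcp_rot: [0.942, 0.336, -0.002, -0.001]
contact_force: [-5.8, 0.1, -2.7]
opening: 0.093
finger_force: 34.3
```

Seated: steady 5.8 N along −x, sideways force nil. Setting it down and releasing.

>>> {"op": "drive_tool", "data": {
  "moves": [
    [[0,0,0],[0,0,0.0006],0.0],
    [[0,0,0],[0,0,0.0004],0.0],
    [[0,0,0],[0,0,0],0.0]
  ]
}}

```text
time: 11.22
eef_pos: [0.5929, 0.0181, 0.0397]
tcp_rot: [0.942, 0.337, -0.002, -0.001]
contact_force: [-7.2, 0.6, 2.0]
opening: 0.092
finger_force: 34.8
```

>>> {"op": "drive_tool", "data": {
  "moves": [
    [[0,0,0],[0,0,0],0.016],
    [[0,0,0],[0,0,0],0.025],
    [[0,0,0],[0,0,0],0.03]
  ]
}}

```text
time: 11.6
eef_pos: [0.5954, 0.0176, 0.0403]
tcp_rot: [0.942, 0.336, 0.001, 0.001]
contact_force: [0.7, 0.4, 0.1]
opening: 0.348
finger_force: 0.0
```

Run:
```python
from h import *
s=ctrl.get_state();print(s["eef_pos"],s["contact_force"],s["opening"])
c=ctrl.read_camera("wrist");np.save("w.npy",c,allow_pickle=True)
cv2.imwrite("pics/w5.png",cv2.resize(c["image"][:,:,::-1],(800,600),interpolation=cv2.INTER_CUBIC))
```

```text
[0.59535319 0.0176031  0.04029021] [0.69591741 0.4228393  0.11438216] 0.3477580971990842
```

View pics/w5.png

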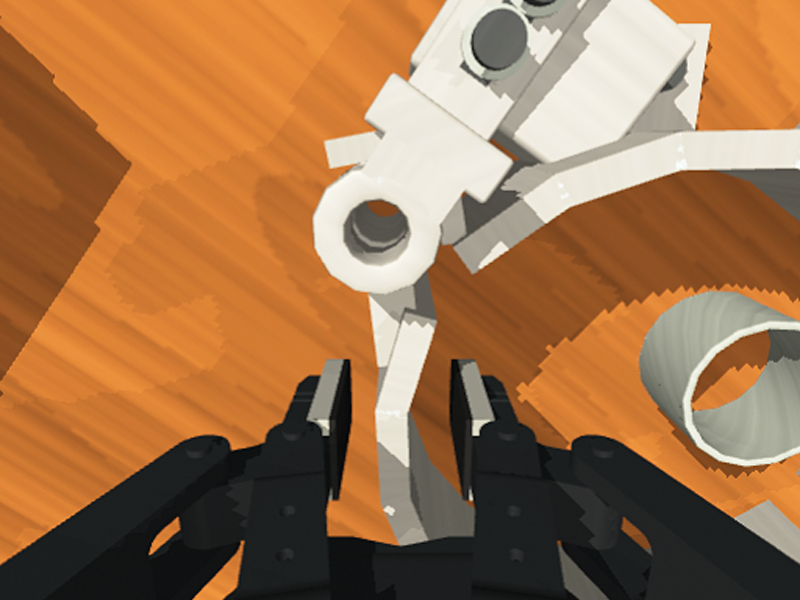

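Eye is seated and released: upper bore at (377,231), with the eye and lower bores in line below it. Now going above the pin.

>>> {"op": "drive_tool", "data": {
  "moves": [
    [[0,0,0],[0,0,-0.05],0.04],
    [[0,0,0],[0,0,-0.055],0.05],
    [[0,0,0],[0,0,-0.055],0.05],
    [[0,0,0.171],[0,0,0],0.05],
    [[0,0,0.171],[0,0,0],0.05]
  ]
}}

```text
time: 12.28
eef_pos: [0.5949, 0.0178, 0.2011]
tcp_rot: [0.986, 0.168, 0.002, 0.001]
contact_force: [0.3, -0.0, 0.5]
opening: 0.588
finger_force: 0.0
```

>>> {"op": "drive_tool", "data": {
  "moves": [
    [[0,0,0.171],[0,0,0],0.05],
    [[0,0,0.172],[0,0,0],0.05],
    [[0,0,0],[-0.03,-0.051,0],0.05],
    [[0,0,0],[-0.03,-0.051,0],0.05],
    [[0,0,0],[-0.03,-0.051,0],0.05]
  ]
}}

```text
time: 12.9
eef_pos: [0.5033, 0.172, 0.1996]
tcp_rot: [1.0, -0.0, 0.001, -0.0]
contact_force: [-0.5, 0.3, -1.0]
opening: 0.588
finger_force: 0.0
```

>>> {"op": "drive_tool", "data": {
  "moves": [
    [[0,0,0],[-0.029,-0.051,0],0.05],
    [[0,0,0],[0,0,0],0.05]
  ]
}}

```text
time: 13.15
eef_pos: [0.4731, 0.2246, 0.1995]
tcp_rot: [1.0, 0.003, 0.0, -0.0]
contact_force: [0.3, 0.8, 0.1]
opening: 0.585
finger_force: 0.0
```

Run:
```python
from h import *
c=np.load("w.npy",allow_pickle=True).item();f=512/800
n=lambda p:((p[0]+.5)*f-.5,(p[1]+.5)*f-.5)
print("bore",atz(c,n((377.5,231)),.067))
s=ctrl.get_state();print(s["eef_pos"],s["tcp_rot"],s["qpos"].round(2))
c=ctrl.read_camera("wrist");np.save("w6.npy",c,allow_pickle=True)
for z in(.112,.072): print(proj(c,[.4765,.2215,z]))
g=cv2.cvtColor(c["image"],cv2.COLOR_RGB2HSV)
u,v=proj(c,[.4765,.2215,.112])[0]
m=((g[...,1]<70)&(g[...,2]>110)).astype(np.uint8)
n_,l,st,ce=cv2.connectedComponentsWithStats(m)
for i in range(1,n_):
    if st[i,4]>150: print(st[i],ce[i].round(1))
```

```text
bore [0.63530907 0.05655998 0.067     ]
[0.47305258 0.22458781 0.19948369] [ 9.99994795e-01  3.20836116e-03  1.84725931e-04 -2.85915263e-04] [ 0.25 -0.    1.99  0.    1.15  1.81]
[[261.11301961 192.92446729]]
[[260.40970127 177.28151877]]
[ 472    0   40   67 1807] [495.6  26.1]
[ 226    3   59   63 2843] [254.8  34. ]
[247 169  26  37 636] [258.5 189.9]
[167 233  29  50 434] [181.4 254.8]
[318 233  28  50 484] [331.9 258.4]
```

Pin head blob spans cols 247–272 and rows 169–205, so the pin is at about (0.476, 0.2226). Grasping it.

>>> {"op": "drive_tool", "data": {
  "moves": [
    [[0,0,0.006],[0.0032,0.002,0],0.05],
    [[0,0,0],[0,0,0.03],0.05],
    [[0,0,0],[0,0,0.035],0.05],
    [[0,0,0],[0,0,0.025],0.05],
    [[0,0,0],[0,0,0.0115],0.05]
  ]
}}

```text
time: 13.82
eef_pos: [0.4783, 0.2181, 0.0961]
tcp_rot: [1.0, -0.004, -0.001, 0.0]
contact_force: [0.4, -0.4, -0.2]
opening: 0.587
finger_force: 0.0
```

>>> {"op": "drive_tool", "data": {
  "moves": [
    [[0,0,0],[0,0,0],0.035],
    [[0,0,0],[0,0,0],0.03],
    [[0,0,0],[0,0,0],0.022],
    [[0,0,0],[0,0,0],0.01],
    [[0,0,0],[0,0,0],0.01]
  ],
  "grip_force": 30
}}

```text
time: 14.45
eef_pos: [0.4791, 0.2202, 0.0993]
tcp_rot: [1.0, -0.003, 0.001, -0.0]
contact_force: [0.7, 0.8, 5.8]
opening: 0.196
finger_force: 29.7
```

>>> {"op": "drive_tool", "data": {
  "moves": [
    [[0,0,0],[0,0,0],0.0],
    [[0,0,0],[0,0,0],0.0],
    [[0,0,0],[0,0,0],0.0]
  ],
  "grip_force": 40
}}

```text
time: 14.82
eef_pos: [0.4792, 0.2202, 0.0993]
tcp_rot: [1.0, -0.003, 0.001, -0.0]
contact_force: [0.3, 0.8, 6.4]
opening: 0.198
finger_force: 38.8
```

>>> {"op": "drive_tool", "data": {
  "moves": [
    [[0,0,0],[0,0,-0.01],0.0],
    [[0,0,0],[0,0,-0.025],0.0],
    [[0,0,0],[0,0,-0.04],0.0],
    [[0,0,0],[0,0,-0.025],0.0],
    [[0,0,0],[0,0.02,0],0.0]
  ]
}}

```text
time: 15.45
eef_pos: [0.4789, 0.2004, 0.2005]
tcp_rot: [1.0, -0.002, 0.002, -0.0]
contact_force: [0.1, -0.0, -1.7]
opening: 0.196
finger_force: 39.6
```

>>> {"op": "drive_tool", "data": {
  "moves": [
    [[0,0,0],[0.02,0.05,0],0.0],
    [[0,0,0],[0.04,0.03,0],0.0],
    [[0,0,0],[0.02,0.02,0],0.0],
    [[0,0,0],[0,0,0],0.0],
    [[0,0,0],[0,0,0],0.0]
  ]
}}

```text
time: 16.08
eef_pos: [0.5565, 0.1, 0.1972]
tcp_rot: [1.0, -0.002, -0.001, -0.0]
contact_force: [0.3, -0.1, -1.6]
opening: 0.199
finger_force: 39.7
```

Run:
```python
from h import *
s=ctrl.get_state();p=s["eef_pos"];print(p,s["tcp_rot"],s["opening"],s["contact_force"])
w=ctrl.read_camera("wrist");S=ctrl.read_camera("side")
np.save("w7.npy",w,allow_pickle=True);np.save("s7.npy",S,allow_pickle=True)
ht=p-[0,0,.027-.04]; ti=p-[0,0,.027+.062]
a=proj(w,ht)[0];b=proj(S,[ht,p-[0,0,.027],ti]);print("head top exp",a,"side exp",b)
def cr(c,x,y,hw,hh,s):
    x=int(np.clip(x,hw,512-hw));y=int(np.clip(y,hh,384-hh));print("origin",x-hw,y-hh,s)
    return cv2.resize(c["image"][y-hh:y+hh,x-hw:x+hw,::-1],None,fx=s,fy=s,interpolation=cv2.INTER_CUBIC)
A=cr(w,*a,50,75,4);B=cr(S,*b[1],40,60,5)
cv2.imwrite("pics/m.png",np.hstack([A,B[:600]]))
```

```text
[0.55648253 0.09997532 0.19716569] [ 9.99996543e-01 -2.36975632e-03 -1.12061348e-03 -2.07332133e-04] 0.1987786680560121 [ 0.26560039 -0.14726496 -1.61254451]
head top exp [256.67758655 281.00597126] side exp [[258.45880184 170.63050044]
 [258.6711914  186.88079382]
 [258.97431157 210.47102058]]
origin 206 206 4
origin 218 126 5
```

View pics/m.png

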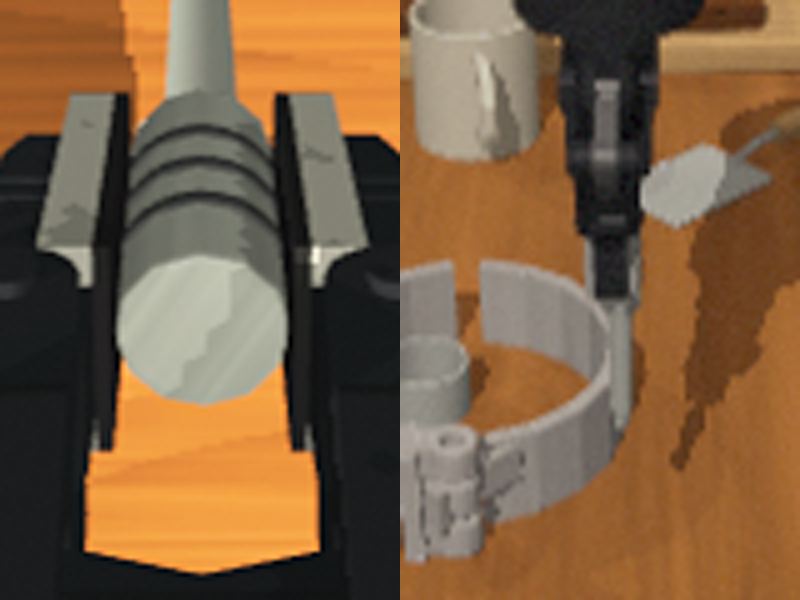

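Left crop: head top centred at (203,327), pin upright in the jaws; right crop: shaft at x≈620, vertical. From this I get the pin's offset in the tool.

Run:
```python
from h import *
w=np.load("w7.npy",allow_pickle=True).item();S=np.load("s7.npy",allow_pickle=True).item()
p=np.array([.5565,.1,.1972])
for vx in(203,):
  for vy in(323,327,331):
    print((atz(w,((vx+.5)/4+205.5,(vy+.5)/4+205.5),p[2]+.0127)-p)*1e3)
# shaft just above... base of shaft where it leaves head (198..235 wide at tip)
print("shaft axis far end, expected tip px for offset -3mm:",(proj(w,p+[-.003,0,-.089])[0]-206)*4, (proj(w,p+[-.003,0,-.0273])[0]-206)*4)
print("side tip",(proj(S,[p+[-.003,0,-.089],p+[-.003,0,-.0273]])-[218,126])*5)
```

```text
[-2.62847764  0.10412215 12.7       ]
[-3.0854721   0.10587271 12.7       ]
[-3.54339004  0.10762681 12.7       ]
shaft axis far end, expected tip px for offset -3mm: [201.83244667 -21.03699538] [202.1761805  141.27257056]
side tip [[211.58038377 422.37446284]
 [210.34420194 304.99633528]]
```

>>> {"op": "drive_tool", "data": {
  "moves": [
    [[0,0,0],[0.03,0.016,0],0.0],
    [[0,0,0],[0.04,0.021,0],0.0],
    [[0,0,0],[0.0119,0.0065,0],0.0],
    [[0,0,0],[0,0,0.02],0.0],
    [[0,0,0],[0,0,0.01],0.0]
  ]
}}

```text
time: 16.8
eef_pos: [0.6367, 0.0565, 0.1648]
tcp_rot: [1.0, -0.002, -0.003, -0.0]
contact_force: [-0.3, 0.2, -1.1]
opening: 0.199
finger_force: 39.7
```

>>> {"op": "drive_tool", "data": {
  "moves": [
    [[0,0,0],[0,0,0],0.0],
    [[0,0,0],[0,0,0],0.0]
  ]
}}

```text
time: 17.05
eef_pos: [0.6387, 0.0559, 0.1679]
tcp_rot: [1.0, -0.002, -0.0, -0.0]
contact_force: [-0.0, -0.2, -0.7]
opening: 0.194
finger_force: 39.7
```

Run:
```python
from h import *
s=ctrl.get_state();print(s["eef_pos"],s["tcp_rot"],s["contact_force"],s["wrist_torque"])
w=ctrl.read_camera("wrist");print(proj(w,[.6353,.0566,.067]),proj(w,s["eef_pos"]+[-.0031,0,-.089]))
```

```text
[0.63874497 0.05593723 0.16791365] [ 9.99997401e-01 -2.27924658e-03 -5.10166113e-05 -2.22471670e-05] [-0.02895655 -0.19569492 -0.72258553] [-0.03324343  0.02048031  0.02067306]
[[255.54589624 196.10630179]] [[256.47485717 201.16767591]]
```

>>> {"op": "drive_tool", "data": {
  "moves": [
    [[0,0,0],[-0.0003,-0.0006,0.003],0.0],
    [[0,0,0],[0,0,0.004],0.0],
    [[0,0,0],[0,0,0.004],0.0],
    [[0,0,0],[0,0,0.002],0.0],
    [[0,0,0],[0,0,0],0.0]
  ]
}}

```text
time: 17.73
eef_pos: [0.6387, 0.056, 0.1544]
tcp_rot: [1.0, -0.003, -0.0, -0.0]
contact_force: [-0.6, -0.5, 0.0]
opening: 0.198
finger_force: 39.7
```

>>> {"op": "drive_tool", "data": {
  "moves": [
    [[0,0,0],[0,0,0.002],0.0],
    [[0,0,0],[0,0,0.002],0.0],
    [[0,0,0],[0,0,0],0.0]
  ]
}}

```text
time: 18.1
eef_pos: [0.6387, 0.0561, 0.1506]
tcp_rot: [1.0, -0.003, -0.0, -0.0]
contact_force: [0.3, -0.8, -0.3]
opening: 0.195
finger_force: 39.7
```

>>> {"op": "drive_tool", "data": {
  "moves": [
    [[0,0,0],[0,0,0.003],0.0],
    [[0,0,0],[0,0,0.003],0.0],
    [[0,0,0],[0,0,0.003],0.0],
    [[0,0,0],[0,0,0.002],0.0],
    [[0,0,0],[0,0,0],0.0]
  ]
}}

```text
time: 18.73
eef_pos: [0.6387, 0.056, 0.1395]
tcp_rot: [1.0, -0.003, -0.0, -0.0]
contact_force: [-0.4, 0.2, -1.1]
opening: 0.198
finger_force: 39.7
```

>>> {"op": "drive_tool", "data": {
  "moves": [
    [[0,0,0],[0,0,0.002],0.0],
    [[0,0,0],[0,0,0.002],0.0],
    [[0,0,0],[0,0,0.002],0.0],
    [[0,0,0],[0,0,0],0.0]
  ]
}}

```text
time: 19.23
eef_pos: [0.6387, 0.056, 0.1335]
tcp_rot: [1.0, -0.003, -0.0, -0.0]
contact_force: [-0.4, 0.1, -0.6]
opening: 0.197
finger_force: 39.7
```

Tip is at about 44 mm, just in the eye, with no contact force.

>>> {"op": "drive_tool", "data": {
  "moves": [
    [[0,0,0],[0,0,0.002],0.0],
    [[0,0,0],[0,0,0.003],0.0],
    [[0,0,0],[0,0,0.003],0.0],
    [[0,0,0],[0,0,0.002],0.0],
    [[0,0,0],[0,0,0],0.0]
  ]
}}

```text
time: 19.85
eef_pos: [0.6387, 0.056, 0.1235]
tcp_rot: [1.0, -0.003, -0.0, -0.0]
contact_force: [-0.2, -0.1, -1.0]
opening: 0.2
finger_force: 39.7
```

>>> {"op": "drive_tool", "data": {
  "moves": [
    [[0,0,0],[0,0,0.002],0.0],
    [[0,0,0],[0,0,0.003],0.0],
    [[0,0,0],[0,0,0.003],0.0],
    [[0,0,0],[0,0,0],0.0]
  ]
}}

```text
time: 20.35
eef_pos: [0.6386, 0.056, 0.1153]
tcp_rot: [1.0, -0.003, -0.0, -0.0]
contact_force: [0.6, -0.3, -1.2]
opening: 0.2
finger_force: 39.7
```

>>> {"op": "drive_tool", "data": {
  "moves": [
    [[0,0,0],[0,0,0.002],0.0],
    [[0,0,0],[0,0,0.002],0.0],
    [[0,0,0],[0,0,0.002],0.0],
    [[0,0,0],[0,0,0],0.0]
  ]
}}

```text
time: 20.85
eef_pos: [0.6387, 0.0561, 0.1095]
tcp_rot: [1.0, -0.003, -0.0, -0.0]
contact_force: [0.4, 0.4, -1.5]
opening: 0.196
finger_force: 39.7
```

>>> {"op": "drive_tool", "data": {
  "moves": [
    [[0,0,0],[0,0,0.002],0.0],
    [[0,0,0],[0,0,0.002],0.0],
    [[0,0,0],[0,0,0],0.0]
  ]
}}

```text
time: 21.22
eef_pos: [0.6384, 0.056, 0.1053]
tcp_rot: [1.0, -0.003, -0.001, 0.0]
contact_force: [-0.8, 0.7, -1.3]
opening: 0.2
finger_force: 39.7
```

>>> {"op": "drive_tool", "data": {
  "moves": [
    [[0,0,0],[0,0,0.002],0.0],
    [[0,0,0],[0,0,0.002],0.0],
    [[0,0,0],[0,0,0.002],0.0],
    [[0,0,0],[0,0,0],0.0]
  ]
}}

```text
time: 21.72
eef_pos: [0.6386, 0.0561, 0.0995]
tcp_rot: [1.0, -0.003, -0.0, -0.0]
contact_force: [-1.8, -0.6, 1.5]
opening: 0.192
finger_force: 39.9
```

>>> {"op": "drive_tool", "data": {
  "moves": [
    [[0,0,0],[0,0,0.0015],0.0],
    [[0,0,0],[0,0,0.0015],0.0],
    [[0,0,0],[0,0,0],0.0]
  ]
}}

```text
time: 22.1
eef_pos: [0.6386, 0.056, 0.0964]
tcp_rot: [1.0, -0.003, -0.0, 0.0]
contact_force: [-1.8, 0.0, 0.7]
opening: 0.196
finger_force: 39.9
```

>>> {"op": "drive_tool", "data": {
  "moves": [
    [[0,0,0],[0,0,0.001],0.0],
    [[0,0,0],[0,0,0.001],0.0],
    [[0,0,0],[0,0,0],0.0]
  ]
}}

```text
time: 22.48
eef_pos: [0.6387, 0.0559, 0.0946]
tcp_rot: [1.0, -0.003, -0.0, 0.0]
contact_force: [-2.5, -1.0, 2.3]
opening: 0.195
finger_force: 39.9
```

>>> {"op": "drive_tool", "data": {
  "moves": [
    [[0,0,0],[0,0,0.001],0.0],
    [[0,0,0],[0,0,0],0.0]
  ]
}}

```text
time: 22.72
eef_pos: [0.6388, 0.056, 0.0945]
tcp_rot: [1.0, -0.003, -0.0, 0.0]
contact_force: [-4.9, -0.4, 4.0]
opening: 0.192
finger_force: 40.3
```

>>> {"op": "drive_tool", "data": {
  "moves": [
    [[0,0,0],[0,0,0.0008],0.0],
    [[0,0,0],[0,0,0],0.0]
  ]
}}

```text
time: 22.98
eef_pos: [0.6389, 0.0559, 0.0944]
tcp_rot: [1.0, -0.003, -0.0, 0.0]
contact_force: [-6.6, -0.5, 7.6]
opening: 0.195
finger_force: 40.6
```

>>> {"op": "drive_tool", "data": {
  "moves": [
    [[0,0,0],[0,0,0.0006],0.0],
    [[0,0,0],[0,0,0],0.0]
  ]
}}

```text
time: 23.22
eef_pos: [0.6389, 0.056, 0.0943]
tcp_rot: [1.0, -0.002, -0.0, 0.0]
contact_force: [-7.6, -1.0, 9.8]
opening: 0.197
finger_force: 40.8
```

Head bottomed at the predicted height (force rises with no travel). Releasing and retreating.

>>> {"op": "drive_tool", "data": {
  "moves": [
    [[0,0,0],[0,0,-0.0008],0.0],
    [[0,0,0],[0,0,0],0.025],
    [[0,0,0],[0,0,0],0.04],
    [[0,0,0],[0,0,0],0.045],
    [[0,0,0],[0,0,0],0.045]
  ]
}}

```text
time: 23.85
eef_pos: [0.639, 0.0561, 0.093]
tcp_rot: [1.0, -0.003, 0.0, -0.0]
contact_force: [0.5, 0.0, 0.2]
opening: 0.527
finger_force: 0.0
```

>>> {"op": "drive_tool", "data": {
  "moves": [
    [[0,0,0],[0,0,-0.02],0.045],
    [[0,0,0],[0,0,-0.04],0.045],
    [[0,0,0],[0,0,-0.05],0.045],
    [[0,0,0],[0,0,0],0.045],
    [[0,0,0],[0,0,0],0.045]
  ]
}}

```text
time: 24.48
eef_pos: [0.639, 0.056, 0.2043]
tcp_rot: [1.0, -0.003, 0.001, 0.0]
contact_force: [0.2, -0.6, -1.1]
opening: 0.527
finger_force: 0.0
```

Run:
```python
from h import *
s=ctrl.get_state();print(s["eef_pos"],s["contact_force"])
w=ctrl.read_camera("wrist")
g=cv2.cvtColor(w["image"],cv2.COLOR_RGB2HSV);m=((g[...,1]<70)&(g[...,2]>90)).astype(np.uint8)
a=proj(w,[[.6357,.056,.107],[.6357,.056,.112]]);print("head exp",a)
c=cv2.HoughCircles(cv2.cvtColor(w["image"],cv2.COLOR_RGB2GRAY),cv2.HOUGH_GRADIENT,1.5,15,param1=80,param2=14,minRadius=9,maxRadius=17)
c=c[0];print(c[np.hypot(*(c[:,:2]-a[0]).T)<25])
S=ctrl.read_camera("side");b=proj(S,[[.6357,.056,z] for z in(.067,.107,.112)]);print(b)
x=int(b[0,0]+2)
print(cv2.cvtColor(S["image"],cv2.COLOR_RGB2GRAY)[int(b[1,1])-8:int(b[0,1])+8,x-1:x+2].mean(1).round().astype(int),int(b[1,1])-8)
```

```text
[0.63895901 0.05604879 0.20427383] [ 0.18964479 -0.6446761  -1.06043903]
head exp [[256.54016818 197.65596111]
 [256.55047301 199.97003541]]
[[255.75 197.25  11.1 ]
 [278.25 201.75  11.1 ]
 [245.25 176.25  12.45]
 [272.25 180.75  10.95]]
[[226.37446875 213.47300661]
 [225.4037457  199.56775488]
 [225.27975084 197.78199263]]
[126 124 130 144 142 137 144 160 167 167 154 137 133 127 107 121 122 110
 126 115 115 132 135 139 156 167 154 143 143 141] 191
```

The head shows at (255.8,197.3) against an expected (256.5,197.7) when home, so the pin stayed put. Handing in.

```bash
python3 -c "
from plant import ctrl
print(ctrl.sign_off())"
```

```text
the job is handed in; nothing more can be done
None
```

I slid the loose half in until its eye seated (about 7 N), pushed the pin down until its head stopped on the top knuckle (about 10 N), let go and handed the job in at about 24.5 s; the hand-in gave no verdict, and I did not read the ball joint or check the other items afterwards.

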